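Hold the set-screw collar on the turntable spindle flat

TASK

Pull the orange interlock plug out of its sprung socket and leave it in the blue tray, so that the turntable drive is dead before you touch the spindle. Then pinch the spindle with one finger on its flat, turn it until the flat faces the brass pointer, and let go. Finally slip the steel collar over the spindle with its thumb screw over the flat and pointing at the brass pointer, and finish while still holding the collar there, level, with its screw about half way up the flat and the collar clear of the insert below; leave the other things on the bench where they are.

Things in the scene. Friction and masses are not known exactly. Their poses are not given: they have to be found in the camera images.
- base: Fixed grey round turntable base, 176 mm across, 35 mm high. Origin: centre of its underside on the bench, on the turntable's vertical axis; z up. A brass pointer stands on its -x side (toward the robot, give or take 30 degrees), 137 mm from the axis at its outer end and 53 mm high.
- pointer_tip (a point): Tip of the brass pointer, 101 mm from the turntable axis on the base's -x side, 50 mm above the bench. The direction from the axis to this point is where flat and thumb screw must face.
- turntable (a joint): Angle of the turning parts (steel plate 184 mm across with black rubber ring, round aluminium cavity insert 116 mm across, spindle), rad, growing anticlockwise seen from above. 0: the spindle's flat faces the brass pointer. Starts between 0.6 and 1.4. Turns freely both ways against about 0.06 N m of friction, stays where left; the plug does not lock it mechanically.
- spindle: Dark upright 20 mm steel shaft on the turntable axis, turning with it. Origin: on the axis at the insert's top face, 76 mm above the bench; z up. 64 mm tall (top 140 mm above the bench). Round up to 12 mm, then D shaped to the top: bright flat, 16 mm wide, on its -x side, 6 mm from the axis. Jaws closed along its x (flat and round back) read 16 mm; elsewhere up to 20 mm.
- flat: The spindle's bright flat face, 16 mm wide and 50 mm tall, turning with the spindle. Origin: middle of its surface, 37 mm above the insert's top face, 6 mm from the spindle's axis; it faces its own -x; z up.
- collar: Loose steel shaft collar, ring 46 mm outside, 26 mm bore, 18 mm high, about 0.16 kg (0.11 to 0.22). Origin: centre of its underside; z up along the bore. Starts lying flat on the bench. A brass thumb screw sticks out of its -x side at 9 mm height, 12 mm thick head, ending 40 mm from the bore's axis; its sides toward +y and -y are free to grip (46 mm wide).
- collar_screw (a point): Outer end of the collar's thumb screw, 40 mm from the bore's axis, 9 mm above the collar's underside.
- socket: Fixed black interlock socket block 56 x 56 x 40 mm on an 80 mm square, 4 mm thick foot plate. Origin: centre of its underside on the bench; z up. Square hole 15.5 mm wide and 32 mm deep from the top; a sprung roller (with a steel button on the +y side) catches in the plug's notch: pulling straight up takes about 10 N to start, then about 7 N.
- plug: Loose orange-headed plug, no cable, 64 mm tall, 60 g. Origin: centre of the foot of its steel shank; z up along the plug toward the head. Shank 14 x 14 mm, 30 mm long, in the socket to begin with (upright, foot 10 mm above the bench). Orange head 26 mm (x) by 22 mm (y), 34 mm tall, standing on the socket's top face, from 40 to 74 mm above the bench.
- plug_head (a point): Middle of the plug's orange head, 47 mm from the foot.
- tray: Fixed open blue tray 120 x 120 mm, 25 mm high, walls and floor 4 mm. Origin: centre of its underside on the bench; z up. The plug may stand or lie in it.
- gauge_block: Loose brass gauge block 35 x 45 x 20 mm, origin at the centre of its underside. Bystander.
- paste_jar: Loose amber jar 48 mm across, 50 mm high, origin at the centre of its underside. Bystander.
- driver: Loose screwdriver 160 mm long lying along its x. Bystander.
- stone_a: Loose white ceramic stone 13 x 6 x 90 mm standing in the slotted aluminium stand (60 x 90 x 35 mm), top 100 mm above the bench; origin at its foot. Bystander.
- stone_b: Loose red-brown stone, as stone_a. Bystander.
Not all that is in view belongs to the job. There is more than one size of the plug; the job needs the smallest.

How it is judged (in metres and radians):
On the way, in this order (a step that is already met when the one before it is completed fails the run):
1. the plug is pulled clear out of its socket (z of plug in the frame of socket above 0.042 m), for 0.1 s.
2. the plug is left in the tray, out of the fingers (x of plug in the frame of tray between -0.06 and 0.06 m and y of plug in the frame of tray between -0.06 and 0.06 m and z of plug in the frame of tray between -0.005 and 0.04 m and contact force between the fingers and plug below 0.1 N and linear speed of plug below 0.03 m/s), for 0.2 s.
3. the fingers pinch the spindle, one on its flat, with the flat facing the pointer (within 0.12 rad) (value of joint turntable between -0.12 and 0.12 rad and contact force between the fingers and spindle above 3 N and contact force between the fingers and flat above 2 N), for 0.2 s.
At the end, for the whole second after the job is handed in: Flat faces the pointer within 0.15 rad; fingers (off the spindle) grip the collar over 2 N, still, level within 0.15 rad, axis within 8 mm of the spindle's, screw within 0.2 rad of the flat's direction, underside 17 to 41 mm above the insert; plug in the tray (value of joint turntable between -0.15 and 0.15 rad and z of collar in the frame of spindle between 0.017 and 0.041 m and horizontal distance between collar and spindle below 0.008 m and angle between collar's own z axis and vertical below 0.15 rad and angle between the x axis of collar and the x axis of spindle, either way round below 0.2 rad and x of collar_screw in the frame of spindle below -0.02 m and contact force between the fingers and collar above 2 N and contact force between the fingers and spindle below 0.5 N and linear speed of collar below 0.02 m/s and x of plug in the frame of tray between -0.06 and 0.06 m and y of plug in the frame of tray between -0.06 and 0.06 m and z of plug in the frame of tray between -0.005 and 0.04 m); the arm keeps its last pose, push and grip.
It fails at once if the fingers touch the spindle while the plug is still in its socket (contact force between the fingers and spindle above 0.5 N and z of plug in the frame of socket below 0.03 m and horizontal distance between plug and socket below 0.02 m).
It fails at once if a bystander is shoved more than 25 mm (distance of any of gauge_block, paste_jar, driver, stone_a, stone_b from where it was at the start of the episode above 0.025 m).
It also fails if it takes over 56 s, if anything falls off the work surface, if the arm or the gripper's body presses on something with over 40 N, if the wrist force passes 120 N, or if a joint passes its speed limit or range.

ROBOT

A 6-joint arm with a two-finger parallel gripper is mounted at the origin on the work surface. World frame = base frame: x ahead of the robot, y to its left, z up, the work surface at z = 0. Lengths are in m, angles in degrees, forces in N, time in s.
With the tool pointing down it reaches from about 0.325 to 0.775 m from the base axis. Payload 9.3 kg.
Tool frame: the origin (TCP) lies at the very end of the fingers, on their centre line; the grasp point (between the pads) lies 19 mm behind it (manip.grip_depth is the distance from the TCP to the grasp point, in m); z points along the fingers, y is the line along which they close (so a half turn about z gives the same grasp; the last joint's range is limited). The gripper opens to 85 mm and grips with 20 to 120 N. Pads are 22 mm wide; open, the fingers measure 114 mm over their backs; the gripper's body (76 mm by 85 mm) begins 54 mm behind the grasp point. The pads swing forward as they close: fully open they stand 13 mm farther back than shut.
Start: joints at [60.585, 14.817, 1.232, 76.415, 0, 81.257], TCP at [0.194, 0.515, 0.231] pointing down, gripper open.
Joint ranges: [-174.27, 174.27], [-52.1, 104.24], [-59.71, 78.15], [-110.17, 111.67], [-87.03, 83.33], [-180, 180]. Speed limits (degrees/s): [127.2, 127.2, 159.86, 180, 180, 180].

INTERFACE

Orientations are given as a 3x3 rotation matrix whose columns are the frame's x, y, z axes.
In Python, from cell import manip gives the robot as it stands. The module is installed in compiled form; this text tells all that it offers.
- The arm moves only by the tool send_rows, never from a script. Its arguments are lists of equal length, an entry for each row: "linear": the shift along the tool's x, y, z in m, a list of three; "rot": the turn, a rotation vector about the tool's x, y, z in rad, a list of three; "jaw": the finger opening in m, from 0 to 0.0854. A call has 1 to 20 rows; each row shifts and turns the commanded pose from where the row before left it, along the tool's axes as they then stand; what a row does not reach is not made up. A row lasts 1/10 s, in which the tool goes at most 50 mm and 8.59 degrees, less where a joint would pass 70% of its speed; a pose out of reach is approached as far as the arm can. A call is refused whole if a number of a shift passes 0.05 or a number of a turn 0.15, either way. A call with a gripper value outside its range is refused whole. The fingers move at their own pace and stop on an object; "force" is the grip in N (left out, the last holds). Time passes only in rows, so rows that do not move let the fingers close. It gives the time, the measured TCP pose, the force, the opening and the grip force at its end, in the units of the state.
- manip.state(): the state, without advancing time (a new reading comes with each control period).
- manip.grab_frame(name): name is "side" or "top"; returns (picture, depth): 400x640x3 uint8, red, green, blue; 400x640 float32, m along the optical axis (not along the pixel's ray), 0 where there is no reading.
- manip.get_calibration(name): a dict with "intrinsics" (3x3 intrinsics, pixels), "extrinsics" (4x4, takes a point from camera to world coordinates). Camera axes: x right, y down, z forward; pixel columns grow to the right and rows downward; lengths in m; the calibration is good to about 2 mm. A picture is of the moment at which its call begins. get_calibration takes no time and is no camera call.
- manip.hand_in(): hands the job in; it is judged then, once.
The state is a dict: "clock": time; "joint_pos": joint angles; "dq": joint speeds; "joint_efforts": joint torques, N m; "position": TCP position; "tcp_rot": TCP orientation; "wrist_force": force on the tool from outside, world axes, zero at the start; "moment": the same for the moment, N m; "width": finger opening in m; "gripper_force": force on a finger pad.
Only numpy, scipy, OpenCV 4.12 (cv2) and the standard library are available. Lean on these libraries where they do the work, as an engineer would, in place of code of your own. Each camera call takes 0.05 s, during which the arm holds its last target. There are 200 camera calls.

## Working session

There is one attempt and no reset: what is moved stays moved. The work goes in short steps, Python scripts to look and compute and a tool call to move; the robot and the scene stay as the last step left them, time stands still between calls to the robot, and variables do not carry over. Pictures are saved under pics/ and viewed, at most 10 in all, crops included, and the job is handed in when it is done.

Besides the shell and the picture viewer there is one more tool, called after "Request:" as name(argument=value, ...) on one line, values as JSON. send_rows: Moves the arm, as the interface text tells. Its arguments: {"type":"object","properties":{"linear":{"type":"array","items":{"type":"array","items":{"type":"number"}}},"rot":{"type":"array","items":{"type":"array","items":{"type":"number"}}},"jaw":{"type":"array","items":{"type":"number"}},"force":{"type":"number"}},"required":["linear","rot","jaw"]}

```bash
mkdir -p pics; cat > h.py <<'E'
import numpy as np,cv2
from cell import manip
def grab(n,tag):
    im,d=manip.grab_frame(n); cv2.imwrite(f'pics/{tag}.png',im[:,:,::-1]); np.savez(f'{tag}.npz',im=im,d=d); return im,d
def cloud(n,d):
    c=manip.get_calibration(n);K=np.array(c['intrinsics']);T=np.array(c['extrinsics'])
    v,u=np.mgrid[0:d.shape[0],0:d.shape[1]]
    P=np.stack([(u-K[0,2])*d/K[0,0],(v-K[1,2])*d/K[1,1],d],-1)@T[:3,:3].T+T[:3,3]
    P[d<=0]=np.nan
    return P
E
python3 - <<'E'
from h import *
for n in('top','side'):
    grab(n,n+'0'); c=manip.get_calibration(n);print(n,np.round(c['intrinsics'],1).tolist(),np.round(c['extrinsics'],3).tolist())
s=manip.state();print({k:np.round(v,3).tolist() for k,v in s.items()},manip.grip_depth)
E
```

```text
top [[462.0, 0.0, 318.7], [0.0, 462.0, 195.1], [0.0, 0.0, 1.0]] [[-0.027, -0.984, 0.175, 0.352], [-1.0, 0.028, 0.007, -0.083], [-0.012, -0.175, -0.985, 1.322], [0.0, 0.0, 0.0, 1.0]]
side [[472.8, 0.0, 326.5], [0.0, 472.8, 188.7], [0.0, 0.0, 1.0]] [[-0.991, -0.094, 0.092, 0.491], [-0.131, 0.632, -0.764, 0.79], [0.014, -0.769, -0.639, 0.824], [0.0, 0.0, 0.0, 1.0]]
{'clock': 0.1, 'joint_pos': [60.585, 14.849, 1.193, 76.417, -0.0, 81.257], 'dq': [-0.01, -0.032, 0.066, -0.045, -0.047, -0.048], 'joint_efforts': [0.005, -55.669, 34.507, 0.012, -0.0, -0.0], 'position': [0.194, 0.514, 0.231], 'tcp_rot': [[-0.936, 0.353, -0.001], [0.353, 0.936, -0.001], [0.0, -0.001, -1.0]], 'wrist_force': [-0.037, -0.092, 0.347], 'moment': [-0.001, 0.01, 0.003], 'gripper_force': 0.0, 'width': 0.085} 0.0187
```

View pics/top0.png

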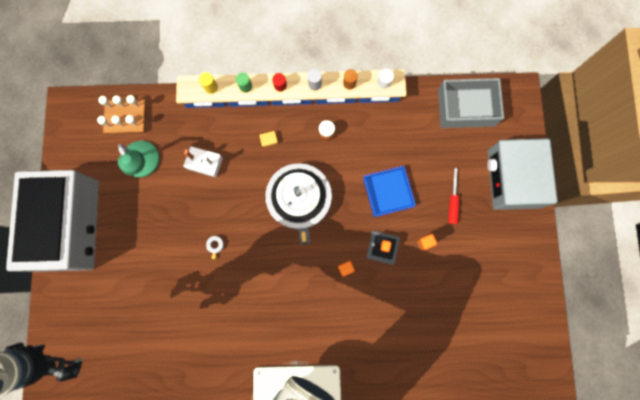

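View pics/side0.png

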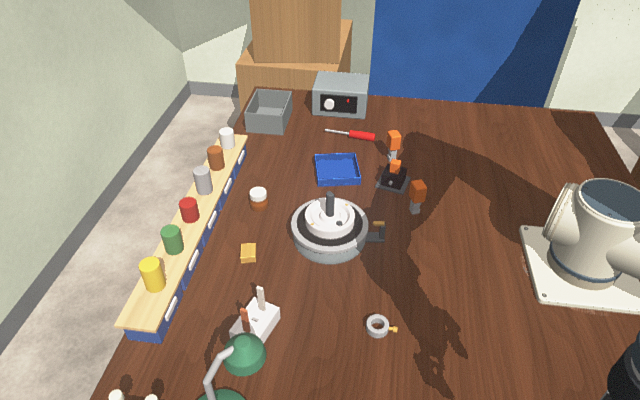

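The top view shows the socket and plug at (385,246), two decoy plugs at (346,269) and (428,242), the tray at (389,191), the turntable at (298,195), the pointer at (305,237) and the collar at (214,244). The side view agrees: collar at (378,326), spindle at (330,205), plug at (395,170).

```bash
cat > m.py <<'E'
from h import *
D={n:np.load(n+'0.npz') for n in('top','side')}
P={n:cloud(n,D[n]['d']) for n in D}
W={};
hs={n:cv2.cvtColor(D[n]['im'],cv2.COLOR_RGB2HSV).astype(int) for n in D}
def rect(p,name):
    r=cv2.minAreaRect((p[:,:2]*1000).astype(np.float32)); print(name,len(p),'c',np.round(r[0],1),'wh',np.round(r[1],1),'a',round(r[2],1),'z',np.round(np.percentile(p[:,2],[2,50,98]),3),'mean',np.round(p.mean(0),4))
for n in D:
    H=hs[n];p=P[n];ok=np.isfinite(p[...,0])&(abs(p[...,1])<.6)&(p[...,0]>.2)&(p[...,0]<.95)
    print(n)
    org=ok&(H[...,0]<14)&(H[...,1]>190)&(H[...,2]>140)&(p[...,2]>.02)
    k,l,st,c=cv2.connectedComponentsWithStats(org.astype(np.uint8))
    for i in range(1,k):
        if st[i,4]>15: rect(p[l==i],'orange %s'%np.round(c[i]))
    b=ok&(abs(H[...,0]-110)<12)&(H[...,1]>150)&(p[...,1]<-.1)&(p[...,0]<.8)&(p[...,2]>.018)&(p[...,2]<.035); rect(p[b],'tray')
    # box socket, black
    # spindle top
    ax=ok&(p[...,2]>.115)&(p[...,2]<.15)&(abs(p[...,1]+.045)<.06)&(abs(p[...,0]-.57)<.1); rect(p[ax],'spindle')
    pl=ok&(p[...,2]>.055)&(p[...,2]<.09)&(np.hypot(p[...,0]-.57,p[...,1]+.045)<.14); rect(p[pl],'plate'); print(cv2.minEnclosingCircle((p[pl][:,:2]*1000).astype(np.float32)))
    co=ok&(p[...,2]>.006)&(abs(p[...,1]-.13)<.07)&(abs(p[...,0]-.45)<.09)&(p[...,2]<.05); rect(p[co],'collar all')
    co=co&(p[...,2]>.0145); rect(p[co],'collar top')
    g=co&(H[...,1]<80); 
    br=ok&(H[...,0]>10)&(H[...,0]<30)&(H[...,1]>130)&(H[...,2]>110)&(p[...,2]>.006); 
    for nm,(x,y,R) in dict(screw=(.43,.13,.08),pointer=(.46,-.06,.07)).items():
        q=br&(np.hypot(p[...,0]-x,p[...,1]-y)<R); 
        if q.any(): rect(p[q],nm)
def crop(n,u,v,w,h,s): return cv2.resize(D[n]['im'][v:v+h,u:u+w,::-1],None,fx=s,fy=s,interpolation=cv2.INTER_CUBIC)
a=crop('top',253,150,90,100,4);b=crop('top',190,220,50,50,4);c=crop('top',355,220,60,50,4);d=crop('side',280,180,110,85,4);
o=np.zeros((600,800,3),np.uint8);o[:400,:360]=a;o[400:600,:200]=b;o[400:600,200:440]=c;o[:340,360:800]=d;o[400:600,440:640]=crop('side',355,300,50,50,4);cv2.imwrite('pics/c1.png',o)
E
python3 m.py
```

```text
top
orange [279.  81.] 130 c [894.6  28. ] wh [28.1 35.5] a 89.9 z [0.09  0.112 0.117] mean [0.8924 0.0291 0.1105]
orange [349.  82.] 46 c [ 882.9 -169.5] wh [10.5 28.5] a 7.7 z [0.091 0.115 0.123] mean [ 0.8819 -0.1667  0.1116]
orange [454. 210.] 189 c [ 530.4 -452.8] wh [24.1 78.2] a 83.0 z [0.02  0.024 0.03 ] mean [ 0.5292 -0.4532  0.0243]
orange [421. 245.] 31 c [ 430.5 -345. ] wh [31.2  6.1] a 24.7 z [0.052 0.077 0.088] mean [ 0.4301 -0.3443  0.074 ]
orange [385. 245.] 41 c [ 431.9 -253. ] wh [28.  32.4] a 74.7 z [0.036 0.062 0.076] mean [ 0.4319 -0.2508  0.0577]
orange [346. 268.] 164 c [ 372.5 -139.5] wh [31.3 35.7] a 24.6 z [0.086 0.091 0.096] mean [ 0.3723 -0.1395  0.091 ]
tray 233 c [ 588.8 -273.9] wh [119.2 121. ] a 12.7 z [0.019 0.024 0.029] mean [ 0.588  -0.2758  0.0244]
spindle 50 c [578.4 -13.6] wh [15.2 18.8] a 43.3 z [0.119 0.139 0.143] mean [ 0.5776 -0.0149  0.1369]
plate 1598 c [573.4 -13.7] wh [167.9 184.8] a 54.5 z [0.055 0.073 0.08 ] mean [ 0.5751 -0.0155  0.0706]
((555.665771484375, -21.657005310058594), 105.54779052734375)
collar all 39 c [453.3 129.1] wh [136
[... 346 characters left out ...]
 -0.0281  0.0504]
side
tray 172 c [ 590.8 -270.7] wh [118.2 122.9] a 13.4 z [0.018 0.023 0.028] mean [ 0.5876 -0.2584  0.0228]
spindle 103 c [580.5 -11.4] wh [17.  19.5] a 58.6 z [0.116 0.133 0.142] mean [ 0.5791 -0.0088  0.1309]
plate 1552 c [569.5 -17.1] wh [171.6 140.9] a 42.2 z [0.055 0.073 0.079] mean [ 0.5778 -0.0027  0.0714]
((556.9498291015625, -14.067142486572266), 98.72746276855469)
collar all 33 c [533.2  61.8] wh [14.5  7.8] a 22.4 z [0.006 0.043 0.049] mean [0.5348 0.0631 0.0343]
collar top 25 c [532.2  63.4] wh [13.4  8.1] a 6.3 z [0.017 0.046 0.049] mean [0.5337 0.0634 0.0423]
pointer 21 c [465.1 -25.9] wh [20.7 11.2] a 21.3 z [0.051 0.053 0.055] mean [ 0.4642 -0.0266  0.053 ]
```

View pics/c1.png

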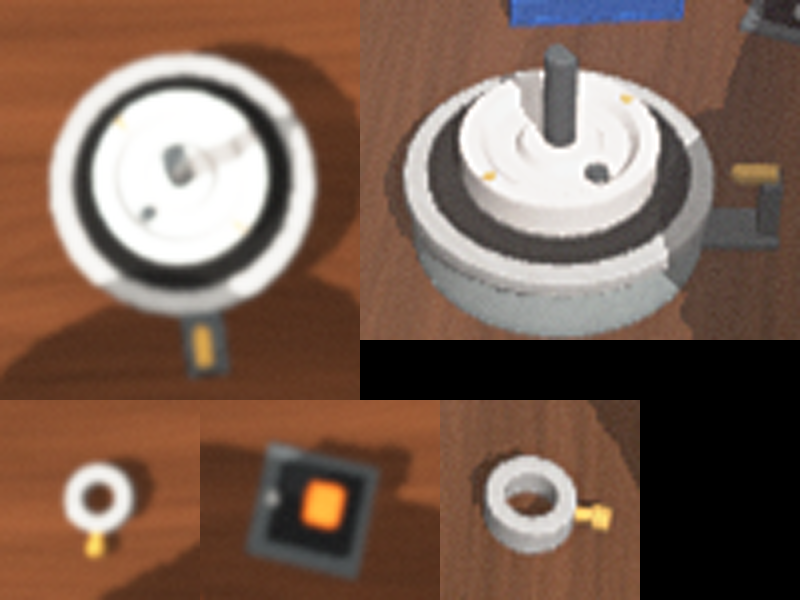

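Crops: the spindle top sits at the turntable centre with the flat toward lower right, the collar's screw points down the picture (toward -x), and the socket is yawed about 13°. Next I refine the spindle, pointer, plug and collar.

```bash
cat > m2.py <<'E'
import sys,io,contextlib
with contextlib.redirect_stdout(io.StringIO()):
    from m import *
from scipy.optimize import least_squares
def circ(q,r):
    s=least_squares(lambda t:np.hypot(q[:,0]-t[0],q[:,1]-t[1])-r,q[:,:2].mean(0),loss='soft_l1',f_scale=.002);return s.x
for n in D:
    H=hs[n];p=P[n];ok=np.isfinite(p[...,0]);print(n)
    x,y,z=p[...,0],p[...,1],p[...,2]
    q=ok&(np.hypot(x-.44,y-.21)<.09)&(z>.006); rect(p[q],'collar all')
    r=q&(H[...,1]<90)&(z>.013); rect(p[r],'ring'); print(cv2.minEnclosingCircle((p[r][:,:2]*1000).astype(np.float32)))
    r=q&(H[...,1]>110)&(H[...,2]>120); rect(p[r],'screw') if r.any() else 0
    # insert top edge by bright & height
    q=ok&(abs(z-.076)<.004)&(np.hypot(x-.577,y+.012)<.063);print('insert',q.sum(),cv2.minEnclosingCircle((p[q][:,:2]*1000).astype(np.float32)))
    q=ok&(z>.045)&(z<.066)&(np.hypot(x-.577,y+.012)<.1)&(np.hypot(x-.577,y+.012)>.08);
    print('plate',q.sum(),np.median(z[q]),cv2.minEnclosingCircle((p[q][:,:2]*1000).astype(np.float32)))
    q=ok&(z>.134)&(z<.146)&(np.hypot(x-.577,y+.012)<.03); rect(p[q],'sp top')
    q=ok&(np.hypot(x-.432,y+.252)<.035)&(z>.064)&(z<.09);rect(p[q],'head')
    q=ok&(np.hypot(x-.432,y+.252)<.06)&(z>.03)&(z<.048);rect(p[q],'socket block')
    q=ok&(np.hypot(x-.43,y+.345)<.035)&(z>.07)&(z<.11);rect(p[q],'decoy2')
    q=ok&(np.hypot(x-.37,y+.14)<.035)&(z>.07)&(z<.11);rect(p[q],'decoy1')
# spindle D angle: darkness fit in top view
def proj(n,X):
    c=manip.get_calibration(n);K=np.array(c['intrinsics']);T=np.array(c['extrinsics']);Y=(X-T[:3,3])@T[:3,:3];return (Y@K.T)[:,:2]/Y[:,2:]
print('proj axis top', proj('top',np.array([[.577,-.012,.14],[.577,-.012,.076]])), proj('side',np.array([[.577,-.012,.14],[.577,-.012,.076]])))
g=D['top']['im'].mean(-1);print(g[183:200,290:306].astype(int))
E
python3 m2.py
```

```text
top
collar all 221 c [433.3 207.1] wh [151.9 153. ] a 56.7 z [0.006 0.016 0.023] mean [0.4442 0.2204 0.0145]
ring 140 c [450.4 225.9] wh [43.6 44.9] a 24.2 z [0.013 0.018 0.023] mean [0.4497 0.226  0.0177]
((450.5625, 225.59811401367188), 23.546459197998047)
screw 36 c [452.6 220.3] wh [110.3 150.1] a 37.7 z [0.006 0.008 0.018] mean [0.4387 0.2212 0.0094]
insert 828 ((578.213623046875, -15.29143238067627), 58.42074203491211)
plate 743 0.050117553560560246 ((578.01171875, -14.94566535949707), 92.03658294677734)
sp top 40 c [578.5 -13.7] wh [15.2 18.6] a 43.3 z [0.135 0.14  0.144] mean [ 0.5787 -0.0145  0.1397]
head 82 c [ 429.7 -249.2] wh [22.2 25.4] a 76.1 z [0.069 0.074 0.078] mean [ 0.4294 -0.249   0.0735]
socket block 334 c [ 430.5 -247.4] wh [61.4 57.2] a 74.0 z [0.033 0.04  0.045] mean [ 0.4286 -0.2487  0.0399]
decoy2 173 c [ 436.6 -359.4] wh [31.3 36.7] a 22.1 z [0.077 0.091 0.096] mean [ 0.4359 -0.3582  0.0901]
decoy1 170 c [ 371.9 -139.2] wh [31.  37.3] a 22.2 z [0.086 0.091 0.096] mean [ 0.3719 -0.1389  0.0908]
side
collar all 387 c [446.5 223.9] wh [57.5 46.8] a 24.2 z [0.0
[... 1553 characters left out ...]
 194 219 229 230 225 214 212]
 [254 254 250 226 167 140 143 156 173 185 199 220 231 229 222 212]
 [254 254 253 236 176 142 150 167 172 170 183 210 229 231 229 219]
 [254 255 254 244 190 147 156 169 166 154 162 198 224 234 235 229]
 [254 255 254 251 216 158 153 159 149 136 144 183 224 241 247 242]
 [254 255 255 253 238 179 145 143 134 127 146 202 238 250 252 250]
 [254 255 255 254 250 217 158 138 136 150 196 238 251 254 254 251]
 [254 255 255 255 253 244 212 185 188 213 242 252 254 254 254 249]
 [254 255 255 255 254 253 249 245 245 249 253 254 255 254 253 248]
 [254 254 255 255 255 254 254 254 254 254 254 255 255 254 251 249]
 [254 254 254 255 255 255 255 255 255 255 255 255 254 252 250 251]]
```

```bash
cat > m3.py <<'E'
import io,contextlib
with contextlib.redirect_stdout(io.StringIO()):
    from m import *
def sdf(q,c,a):
    v=q[:,:2]-c; nrm=np.array([np.cos(a),np.sin(a)])
    return np.maximum(np.hypot(*v.T)-.010, v@nrm-.006)
C=np.array([.5785,-.0143])
best={}
for n in D:
    p=P[n];z=p[...,2];ok=np.isfinite(z)&(np.hypot(p[...,0]-C[0],p[...,1]-C[1])<.02)
    t=p[ok&(z>.136)];s=p[ok&(z>.092)&(z<.130)];print(n,len(t),len(s))
    R=[]
    for d in range(195,285,5):
        a=np.radians(d);b=min((np.mean(np.maximum(sdf(t,C+[i,j],a),0)**2)+np.mean(sdf(s,C+[i,j],a)**2) ,i,j) for i in np.arange(-.004,.0041,.001) for j in np.arange(-.004,.0041,.001))
        R.append((d,round(b[0]**.5*1000,2),round(b[1]*1e3),round(b[2]*1e3)))
    print(R)
def onplane(n,uv,h):
    c=manip.get_calibration(n);K=np.array(c['intrinsics']);T=np.array(c['extrinsics'])
    r=np.c_[uv,np.ones(len(uv))]@np.linalg.inv(K).T@T[:3,:3].T;return T[:3,3]+r*((h-T[2,3])/r[:,2:])
for n,(u,v,w,hh) in dict(top=(200,235,30,30),side=(385,315,20,22)).items():
    H=hs[n][v:v+hh,u:u+w];m=(H[...,0]>15)&(H[...,0]<32)&(H[...,1]>130)&(H[...,2]>140)
    vv,uu=np.nonzero(m);q=onplane(n,np.c_[uu+u,vv+v],.011 if n=='top' else .011);print(n,len(q),np.round(q.mean(0),4),np.round(q.min(0),3),np.round(q.max(0),3))
    c=q.mean(0)[:2]-[.451,.2263];print('dir',np.degrees(np.arctan2(c[1],c[0])))
E
python3 m3.py
```

```text
top 38 20
[(195, np.float64(1.5), -2, 1), (200, np.float64(1.44), -2, 1), (205, np.float64(1.29), -1, 0), (210, np.float64(1.12), -1, 0), (215, np.float64(0.95), -1, 0), (220, np.float64(0.67), 0, -1), (225, np.float64(0.42), 0, -1), (230, np.float64(0.4), 0, -1), (235, np.float64(0.59), 0, -1), (240, np.float64(0.85), 0, -1), (245, np.float64(1.08), 0, -1), (250, np.float64(1.31), 0, -1), (255, np.float64(1.51), 0, -1), (260, np.float64(1.62), 1, -1), (265, np.float64(1.71), 1, -1), (270, np.float64(1.76), 1, -1), (275, np.float64(1.81), 1, -1), (280, np.float64(1.83), 1, -1)]
side 41 106
[(195, np.float64(1.48), 0, -1), (200, np.float64(1.47), 0, -1), (205, np.float64(1.46), 1, -1), (210, np.float64(1.42), 1, -1), (215, np.float64(1.38), 1, -1), (220, np.float64(1.37), 1, -1), (225, np.float64(1.36), 1, -1), (230, np.float64(1.35), 1, -1), (235, np.float64(1.35), 1, -1), (240, np.float64(1.35), 1, -1), (245, np.float64(1.35), 1, -1), (250, np.float64(1.35), 1, -1), (255, np.float64(1.35), 1, -1), (260, np.float64(1.35), 1, -1), (265, np.float64(1.35), 1, -1), (270, np.float64(1.35), 1, -1), (275, np.float64(1.36), 1, -1), (280, np.float64(1.36), 1, -1)]
top 23 [0.4182 0.2289 0.011 ] [0.413 0.221 0.011] [0.424 0.236 0.011]
dir 175.51916048111357
side 42 [0.4192 0.2308 0.011 ] [0.412 0.224 0.011] [0.428 0.238 0.011]
dir 171.9756168938333
```

```bash
cat > plan.py <<'E'
import sys; from h import *
# waypoints as x,y,z,yaw ; prints rot about tool z (done first), then the shift in tool axes
s=manip.state(); p=np.array(s['position']);R=np.array(s['tcp_rot'])
print('t',s['clock'],'pos',np.round(p,4),'yaw',round(np.degrees(np.arctan2(R[1,1],R[0,1])),2),'tilt',np.round(R[2],3),'w',s['width'],'gf',s['gripper_force'],'F',np.round(s['wrist_force'],1),'q',np.round(s['joint_pos'],1))
yaw=np.arctan2(R[1,1],R[0,1])
for a in sys.argv[1:]:
    x,y,z,d=map(float,a.split(','));n=np.radians(d)
    ty=np.array([np.cos(n),np.sin(n),0]);tz=np.array([0,0,-1.]);tx=np.cross(ty,tz)
    dp=np.array([x,y,z])-p
    print('rotz',round(-(n-yaw),4),'then shift',np.round([dp@tx,dp@ty,dp@tz],4));p=np.array([x,y,z]);yaw=n
E
python3 plan.py .40,.15,.22,76 .43,-.248,.12,76 .43,-.248,.046,76
```

```text
t 0.1 pos [0.194  0.5144 0.2307] yaw 69.33 tilt [ 0.    -0.001 -1.   ] w 0.08520623375538419 gf 0.0 F [-0.  -0.1  0.3] q [60.6 14.8  1.2 76.4 -0.  81.3]
rotz -0.1164 then shift [-0.288  -0.3037  0.0107]
rotz -0.0 then shift [-0.1254 -0.3789  0.1   ]
rotz -0.0 then shift [0.    0.    0.074]
```

Request:
send_rows(linear=[[0,0,0],[-0.0288,-0.0304,0.001],[-0.0288,-0.0304,0.001],[-0.0288,-0.0304,0.001],[-0.0288,-0.0304,0.001],[-0.0288,-0.0304,0.001],[-0.0288,-0.0304,0.001],[-0.0288,-0.0304,0.001],[-0.0288,-0.0304,0.001],[-0.0288,-0.0304,0.001],[-0.0288,-0.0304,0.001],[-0.0139,-0.0421,0.011],[-0.0139,-0.0421,0.011],[-0.0139,-0.0421,0.011],[-0.0139,-0.0421,0.011],[-0.0139,-0.0421,0.011],[-0.0139,-0.0421,0.011],[-0.0139,-0.0421,0.011],[-0.0139,-0.0421,0.011],[-0.0139,-0.0421,0.011]], rot=[[0,0,-0.1164],[0,0,0],[0,0,0],[0,0,0],[0,0,0],[0,0,0],[0,0,0],[0,0,0],[0,0,0],[0,0,0],[0,0,0],[0,0,0],[0,0,0],[0,0,0],[0,0,0],[0,0,0],[0,0,0],[0,0,0],[0,0,0],[0,0,0]], jaw=[0.085,0.08,0.05,0.05,0.05,0.05,0.05,0.05,0.05,0.05,0.05,0.05,0.05,0.05,0.05,0.05,0.05,0.05,0.05,0.05], force=40)

```text
clock: 2.1
position: [0.4293, -0.2498, 0.1216]
tcp_rot: [[-0.97, 0.242, -0.0], [0.242, 0.97, 0.0], [0.0, 0.0, -1.0]]
wrist_force: [1.0, 0.3, -0.0]
width: 0.0501
gripper_force: 0.0
```

```bash
python3 plan.py .43,-.248,.046,76
```

```text
t 2.1 pos [ 0.4293 -0.2498  0.1216] yaw 75.98 tilt [ 0.  0. -1.] w 0.05008340830254653 gf 0.0 F [ 1.   0.3 -0. ] q [-39.9  13.1 -17.7  59.2   0.  -25.9]
rotz -0.0004 then shift [-0.0002  0.0019  0.0756]
```

Request:
send_rows(linear=[[0,0.001,0.03],[0,0.001,0.03],[0,0,0.0155],[0,0,0],[0,0,0],[0,0,0],[0,0,0],[0,0,0],[0,0,0],[0,0,0]], rot=[[0,0,0],[0,0,0],[0,0,0],[0,0,0],[0,0,0],[0,0,0],[0,0,0],[0,0,0],[0,0,0],[0,0,0]], jaw=[0.05,0.05,0.05,0.05,0.015,0.015,0.015,0.015,0.015,0.015], force=50)

```text
clock: 3.1
position: [0.4306, -0.2486, 0.0485]
tcp_rot: [[-0.97, 0.243, 0.001], [0.243, 0.97, -0.006], [-0.002, -0.006, -1.0]]
wrist_force: [-4.3, -10.4, -0.6]
width: 0.0214
gripper_force: 50.9
```

Request:
send_rows(linear=[[0,-0.001,-0.005],[0,0,-0.01],[0,0,-0.015],[0,0,-0.02],[0,0,-0.02],[0,0,-0.02],[0,0,0]], rot=[[0,0,0],[0,0,0],[0,0,0],[0,0,0],[0,0,0],[0,0,0],[0,0,0]], jaw=[0.015,0.015,0.015,0.015,0.015,0.015,0.015])

```text
clock: 3.8
position: [0.4313, -0.2478, 0.1404]
tcp_rot: [[-0.97, 0.242, 0.005], [0.242, 0.97, -0.004], [-0.006, -0.002, -1.0]]
wrist_force: [-0.6, -0.4, -1.3]
width: 0.0214
gripper_force: 49.7
```

```bash
python3 plan.py .588,-.272,.137,76 .588,-.272,.06,76
```

```text
t 3.8 pos [ 0.4313 -0.2478  0.1404] yaw 76.02 tilt [-0.006 -0.002 -1.   ] w 0.02143367848977006 gf 49.68755543231964 F [-0.6 -0.4 -1.3] q [-39.6  12.1 -16.1  61.5   0.  -25.6]
rotz 0.0003 then shift [-0.1579  0.0144  0.0034]
rotz -0.0 then shift [0.    0.    0.077]
```

Request:
send_rows(linear=[[-0.0395,0.0036,0],[-0.0395,0.0036,0],[-0.0395,0.0036,0],[-0.0395,0.0036,0],[0,0,0.03],[0,0,0.03],[0,0,0.025],[0,0,0.01],[0,0,0],[0,0,0],[0,0,0],[0,0,0],[0,0,0],[0,0,0],[0,0,-0.02],[0,0,-0.03],[0,0,-0.04],[0,0,-0.04],[0,0,-0.02],[0,0,0]], rot=[[0,0,0],[0,0,0],[0,0,0],[0,0,0],[0,0,0],[0,0,0],[0,0,0],[0,0,0],[0,0,0],[0,0,0],[0,0,0],[0,0,0],[0,0,0],[0,0,0],[0,0,0],[0,0,0],[0,0,0],[0,0,0],[0,0,0],[0,0,0]], jaw=[0.015,0.015,0.015,0.015,0.015,0.015,0.015,0.015,0.015,0.015,0.05,0.05,0.05,0.05,0.05,0.05,0.05,0.05,0.05,0.05])

```text
clock: 5.8
position: [0.5879, -0.2719, 0.1955]
tcp_rot: [[-0.97, 0.242, 0.005], [0.242, 0.97, -0.003], [-0.006, -0.002, -1.0]]
wrist_force: [-0.4, 0.9, -0.4]
width: 0.05
gripper_force: 0.0
```

```bash
python3 - <<'E'
from h import *
im,d=grab('top','top1');im2,_=grab('side','side1')
o=np.hstack([cv2.resize(im[130:280,250:450,::-1],(400,300)),cv2.resize(im2[100:250,280:480,::-1],(400,300))]);cv2.imwrite('pics/c2.png',o)
p=cloud('top',d);H=cv2.cvtColor(im,cv2.COLOR_RGB2HSV).astype(int)
m=(H[...,0]<14)&(H[...,1]>190)&(H[...,2]>110)&(abs(p[...,0]-.588)<.07)&(abs(p[...,1]+.272)<.07)
print(m.sum(),np.nanmedian(p[m],0))
E
python3 plan.py .5785,-.015,.18,48 .5785,-.015,.096,48
```

```text
0 [nan nan nan]
t 5.9 pos [ 0.5867 -0.2712  0.1916] yaw 76.0 tilt [-0. -0. -1.] w 0.05013631063820089 gf 0.0 F [ 0.3  0.8 -0.6] q [-32.2  25.   10.9  75.8   0.  -18.2]
rotz 0.4887 then shift [0.1776 0.1849 0.0116]
rotz -0.0 then shift [0.    0.    0.084]
  return np.nanmean(a, axis, out=out, keepdims=keepdims)
```

View pics/c2.png

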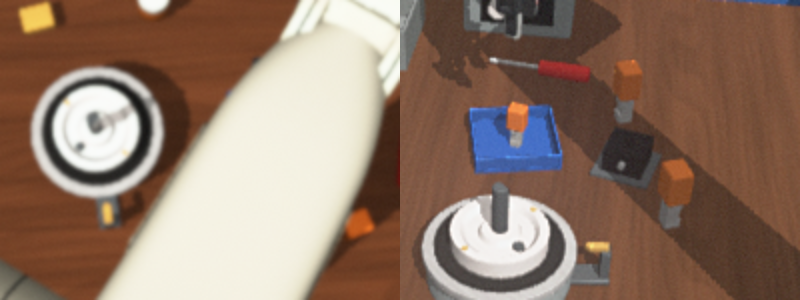

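The plug stands in the tray at (515,125) in the side crop, and the socket at (628,150) is empty. Next is the spindle.

Request:
send_rows(linear=[[0,0,0],[0,0,0],[0,0,0],[0,0,0],[0.0296,0.0308,0.002],[0.0296,0.0308,0.002],[0.0296,0.0308,0.002],[0.0296,0.0308,0.002],[0.0296,0.0308,0.002],[0.0296,0.0308,0.002],[0,0,0],[0,0,0]], rot=[[0,0,0.1222],[0,0,0.1222],[0,0,0.1222],[0,0,0.1222],[0,0,0],[0,0,0],[0,0,0],[0,0,0],[0,0,0],[0,0,0],[0,0,0],[0,0,0]], jaw=[0.05,0.05,0.05,0.05,0.05,0.05,0.05,0.05,0.05,0.05,0.05,0.05])

```text
clock: 7.1
position: [0.5779, -0.014, 0.1784]
tcp_rot: [[-0.745, 0.668, -0.002], [0.668, 0.745, 0.0], [0.002, -0.001, -1.0]]
wrist_force: [-0.2, -0.3, -1.1]
width: 0.05
gripper_force: 0.0
```

```bash
python3 plan.py .5785,-.015,.096,48
```

```text
t 7.1 pos [ 0.5779 -0.014   0.1784] yaw 48.12 tilt [ 0.002 -0.001 -1.   ] w 0.04998634928094578 gf 0.0 F [-0.2 -0.3 -1.1] q [-9.7 18.7 -0.9 70.5 -0.  32.2]
rotz 0.0021 then shift [-0.0011 -0.0003  0.0824]
```

Request:
send_rows(linear=[[-0.001,0.0017,0.03],[0,0,0.03],[0,0,0.022],[0,0,0],[0,0,0],[0,0,0],[0,0,0],[0,0,0],[0,0,0],[0,0,0]], rot=[[0,0,0],[0,0,0],[0,0,0],[0,0,0],[0,0,0],[0,0,0],[0,0,0],[0,0,0],[0,0,0],[0,0,0]], jaw=[0.05,0.05,0.05,0.05,0.01,0.01,0.01,0.01,0.01,0.01], force=30)

```text
clock: 8.1
position: [0.5813, -0.0149, 0.0991]
tcp_rot: [[-0.743, 0.669, 0.003], [0.669, 0.743, -0.001], [-0.003, 0.001, -1.0]]
wrist_force: [2.2, -1.5, 6.8]
width: 0.0154
gripper_force: 32.3
```

```bash
python3 plan.py .5785,-.015,.096,6.5
```

```text
t 8.1 pos [ 0.5813 -0.0149  0.0991] yaw 47.98 tilt [-0.003  0.001 -1.   ] w 0.015431288855149286 gf 32.27301109582186 F [ 2.2 -1.5  6.8] q [-9.7 21.6 -8.7 59.6 -0.  32.3]
rotz 0.724 then shift [ 0.0002 -0.0028  0.0031]
```

Request:
send_rows(linear=[[-0.0002,0,0],[-0.0002,0,0],[-0.0002,0,0],[-0.0002,0,0],[-0.0002,0,0],[-0.0002,0,0],[-0.0002,0,0],[0,0,0],[0,0,0],[0,0,0],[0,0,0],[0,0,0]], rot=[[0,0,0.06],[0,0,0.09],[0,0,0.1],[0,0,0.1],[0,0,0.1],[0,0,0.1],[0,0,0.09],[0,0,0.06],[0,0,0.03],[0,0,0],[0,0,0],[0,0,0]], jaw=[0.01,0.01,0.01,0.01,0.01,0.01,0.01,0.01,0.01,0.01,0.01,0.01])

```text
clock: 9.3
position: [0.5814, -0.0164, 0.0991]
tcp_rot: [[-0.107, 0.994, 0.002], [0.994, 0.107, -0.002], [-0.002, 0.001, -1.0]]
wrist_force: [-2.6, -3.6, 8.5]
width: 0.0154
gripper_force: 32.6
```

```bash
python3 plan.py
```

```text
t 9.3 pos [ 0.5814 -0.0164  0.0991] yaw 6.14 tilt [-0.002  0.001 -1.   ] w 0.015365167443217816 gf 32.56257003173232 F [-2.6 -3.6  8.5] q [-9.8 21.7 -8.6 59.6 -0.1 74. ]
```

Request:
send_rows(linear=[[0,0,0],[0,0,0],[0,0,0],[0,0,0],[0,0,-0.02],[0,0,-0.04],[0,0,-0.04],[0,0,0],[0,0,0],[0,0,0],[0,0,0],[0,0,0],[0,0,0],[0,0,0],[0,0,0],[0,0,0],[0,0,0],[0,0,0]], rot=[[0,0,0],[0,0,0],[0,0,0],[0,0,0],[0,0,0],[0,0,0],[0,0,0],[0,0,-0.1354],[0,0,-0.1354],[0,0,-0.1354],[0,0,-0.1354],[0,0,-0.1354],[0,0,-0.1354],[0,0,-0.1354],[0,0,-0.1354],[0,0,-0.1354],[0,0,-0.1354],[0,0,0]], jaw=[0.05,0.05,0.05,0.05,0.05,0.05,0.05,0.07,0.07,0.07,0.07,0.07,0.07,0.07,0.07,0.07,0.07,0.07])

```text
clock: 11.1
position: [0.5811, -0.0155, 0.1976]
tcp_rot: [[-0.994, 0.107, -0.0], [0.107, 0.994, 0.0], [0.0, 0.0, -1.0]]
wrist_force: [0.6, 1.3, -0.2]
width: 0.0701
gripper_force: 0.0
```

```bash
python3 plan.py .451,.2263,.08,83.7 .451,.2263,.006,83.7
```

```text
t 11.1 pos [ 0.5811 -0.0155  0.1976] yaw 83.87 tilt [ 0.  0. -1.] w 0.07009196880737895 gf 0.0 F [ 0.6  1.3 -0.2] q [-9.8 18.5  1.6 73.1  0.  -3.7]
rotz 0.0029 then shift [0.1558 0.2261 0.1176]
rotz -0.0 then shift [0.    0.    0.074]
```

Request:
send_rows(linear=[[0.0223,0.0323,0],[0.0223,0.0323,0],[0.0223,0.0323,0],[0.0223,0.0323,0],[0.0223,0.0323,0],[0.0223,0.0323,0],[0.0223,0.0323,0],[0,0,0.04],[0,0,0.04],[0,0,0.0375],[0,0,0]], rot=[[0,0,0],[0,0,0],[0,0,0],[0,0,0],[0,0,0],[0,0,0],[0,0,0],[0,0,0],[0,0,0],[0,0,0],[0,0,0]], jaw=[0.07,0.07,0.07,0.07,0.07,0.07,0.07,0.07,0.07,0.07,0.07])

```text
clock: 12.2
position: [0.4477, 0.2254, 0.0765]
tcp_rot: [[-0.994, 0.112, -0.007], [0.112, 0.994, -0.002], [0.007, -0.003, -1.0]]
wrist_force: [-0.7, -0.2, 0.4]
width: 0.0701
gripper_force: 0.0
```

```bash
python3 - <<'E'
from h import *
im,d=grab('top','top2');im2,_=grab('side','side2')
o=np.hstack([cv2.resize(im[140:260,250:370,::-1],(400,400),interpolation=cv2.INTER_CUBIC),cv2.resize(im2[250:370,320:440,::-1],(400,400),interpolation=cv2.INTER_CUBIC)]);cv2.imwrite('pics/c3.png',o)
E
python3 plan.py .451,.2263,.006,83.7
```

```text
t 12.3 pos [0.4507 0.2261 0.0809] yaw 83.61 tilt [ 0.001 -0.    -1.   ] w 0.06999515587633504 gf 0.0 F [ 0.7 -0.2 -0.1] q [ 17.1  15.8 -20.6  53.7   0.   23.5]
rotz -0.0015 then shift [-0.0003  0.0002  0.0749]
```

View pics/c3.png

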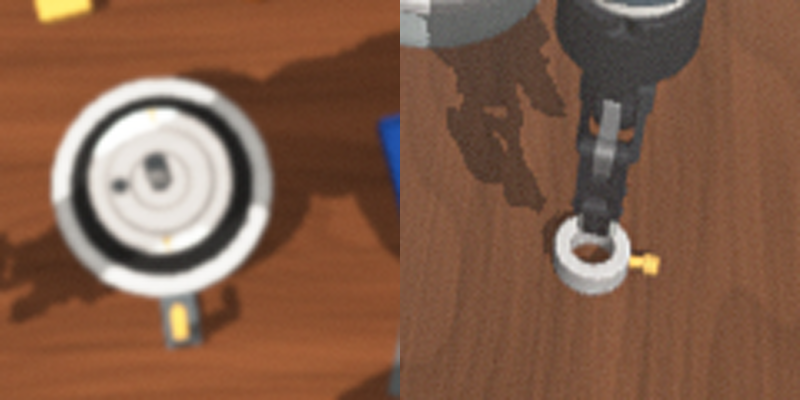

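The flat now lines up with the pointer: insert dots at (153,115) and (166,242), pointer at (178,322). The collar at (592,255) sits under the jaws, screw at (650,264).

Request:
send_rows(linear=[[0,0,0.03],[0,0,0.03],[0,0,0.017],[0,0,0],[0,0,0],[0,0,0],[0,0,0],[0,0,0],[0,0,0],[0,0,0]], rot=[[0,0,0],[0,0,0],[0,0,0],[0,0,0],[0,0,0],[0,0,0],[0,0,0],[0,0,0],[0,0,0],[0,0,0]], jaw=[0.07,0.07,0.07,0.07,0.035,0.035,0.035,0.035,0.035,0.035], force=50)

```text
clock: 13.3
position: [0.4521, 0.2265, 0.0058]
tcp_rot: [[-0.994, 0.109, 0.004], [0.109, 0.994, 0.001], [-0.004, 0.001, -1.0]]
wrist_force: [-1.8, -1.1, 9.3]
width: 0.0438
gripper_force: 49.4
```

```bash
python3 plan.py .451,.2263,.2,96.2
```

```text
t 13.3 pos [0.4521 0.2265 0.0058] yaw 83.72 tilt [-0.004  0.001 -1.   ] w 0.04375185235633458 gf 49.38466625288129 F [-1.8 -1.1  9.3] q [ 17.1  20.5 -26.7  42.5  -0.   23.4]
rotz -0.2179 then shift [ 0.0011 -0.     -0.1942]
```

Request:
send_rows(linear=[[0,0,-0.01],[0,0,-0.02],[0,0,-0.04],[0,0,-0.04],[0,0,-0.04],[0,0,-0.04],[0,0,-0.01],[0,0,0],[0,0,0],[0,0,0],[0,0,0]], rot=[[0,0,0],[0,0,0],[0,0,0],[0,0,0],[0,0,0],[0,0,-0.07],[0,0,-0.07],[0,0,-0.07],[0,0,0],[0,0,0],[0,0,0]], jaw=[0.035,0.035,0.035,0.035,0.035,0.035,0.035,0.035,0.035,0.035,0.035])

```text
clock: 14.4
position: [0.4503, 0.226, 0.2033]
tcp_rot: [[-0.995, -0.099, -0.0], [-0.099, 0.995, -0.0], [0.0, -0.0, -1.0]]
wrist_force: [-0.6, 0.3, -2.0]
width: 0.0439
gripper_force: 51.6
```

```bash
python3 - <<'E'
from h import *
im,d=grab('side','side3');c=manip.get_calibration('side');K=np.array(c['intrinsics']);T=np.array(c['extrinsics'])
s=manip.state();X=np.array(s['position']);Y=(X-T[:3,3])@T[:3,:3];u,v=((K@Y)/Y[2])[:2].astype(int);print(u,v)
cv2.imwrite('pics/c4.png',cv2.resize(im[v-60:v+60,u-60:u+60,::-1],(480,480),interpolation=cv2.INTER_CUBIC))
p=cloud('side',d);H=cv2.cvtColor(im,cv2.COLOR_RGB2HSV).astype(int)
near=np.linalg.norm(p-X,axis=-1)<.06
def info(m,n):
    q=p[m];print(n,len(q),np.round(q.mean(0),4),np.round(np.percentile(q,2,0),4),np.round(np.percentile(q,98,0),4))
br=near&(H[...,0]>12)&(H[...,0]<32)&(H[...,1]>120)&(H[...,2]>120); info(br,'screw')
rg=near&(H[...,1]<80)&(H[...,2]>120);info(rg,'ring')
h=p[rg][:,2];print(np.histogram(h,10))
E
python3 plan.py .5794,-.0159,.2,96.2
```

```text
387 260
screw 49 [0.4174 0.2241 0.209 ] [0.4113 0.2175 0.2044] [0.4251 0.2282 0.2126]
ring 147 [0.4587 0.2344 0.213 ] [0.4312 0.2098 0.199 ] [0.472  0.2566 0.2224]
(array([ 6,  5,  6,  6, 12, 48, 55,  4,  3,  2]), array([0.1969371 , 0.19989152, 0.20284593, 0.20580034, 0.20875476,
       0.21170917, 0.21466359, 0.217618  , 0.22057241, 0.22352683,
       0.22648124]))
t 14.45 pos [0.4504 0.2261 0.2032] yaw 95.7 tilt [ 0. -0. -1.] w 0.043658204859652085 gf 51.59765222109854 F [-0.7  0.2 -1.7] q [17.1 10.9 -8.1 71.   0.  11.4]
rotz -0.0087 then shift [-0.1021 -0.2545  0.0032]
```

View pics/c4.png

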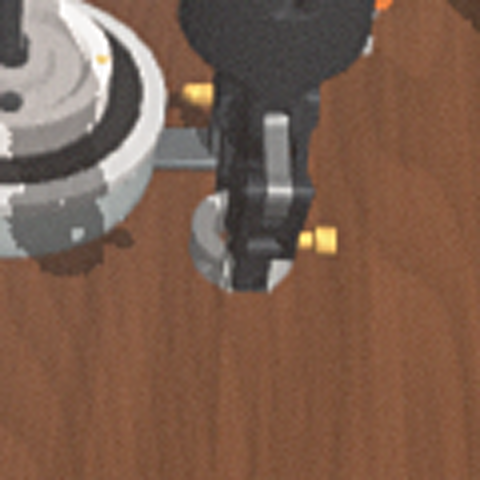

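The collar is held level, with its screw at (320,240) pointing toward -x. Next I carry it over the spindle.

Request:
send_rows(linear=[[0,0,0],[-0.0128,-0.0318,0],[-0.0128,-0.0318,0],[-0.0128,-0.0318,0],[-0.0128,-0.0318,0],[-0.0128,-0.0318,0],[-0.0128,-0.0318,0],[-0.0128,-0.0318,0],[-0.0128,-0.0318,0],[0,0,0],[0,0,0.02],[0,0,0.02],[0,0,0],[0,0,0]], rot=[[0,0,-0.0087],[0,0,0],[0,0,0],[0,0,0],[0,0,0],[0,0,0],[0,0,0],[0,0,0],[0,0,0],[0,0,0],[0,0,0],[0,0,0],[0,0,0],[0,0,0]], jaw=[0.035,0.035,0.035,0.035,0.035,0.035,0.035,0.035,0.035,0.035,0.035,0.035,0.035,0.035])

```text
clock: 15.85
position: [0.5799, -0.0152, 0.1635]
tcp_rot: [[-0.994, -0.11, -0.001], [-0.11, 0.994, 0.0], [0.001, 0.0, -1.0]]
wrist_force: [1.0, -0.0, -1.8]
width: 0.0437
gripper_force: 51.8
```

```bash
python3 - <<'E'
from h import *
im,d=grab('side','side4');im2,d2=grab('top','top4')
o=np.hstack([cv2.resize(im[140:240,280:380,::-1],(400,400),interpolation=cv2.INTER_CUBIC),cv2.resize(im2[140:240,250:350,::-1],(400,400),interpolation=cv2.INTER_CUBIC)]);cv2.imwrite('pics/c5.png',o)
s=manip.state();X=np.array(s['position'])
for n,i,dd in(('side',im,d),('top',im2,d2)):
    p=cloud(n,dd);H=cv2.cvtColor(i,cv2.COLOR_RGB2HSV).astype(int)
    q=p[(np.linalg.norm(p-X,axis=-1)<.06)&(p[...,2]>.13)&(H[...,0]>12)&(H[...,0]<32)&(H[...,1]>110)&(H[...,2]>110)]
    if len(q): print(n,len(q),np.round(q.mean(0),4),np.round(q.min(0),3),np.round(q.max(0),3))
E
python3 plan.py .5794,-.0159,.111,96.2
```

```text
side 28 [ 0.5476 -0.0156  0.168 ] [ 0.54  -0.019  0.162] [ 0.556 -0.011  0.172]
t 15.95 pos [ 0.5806 -0.0153  0.1644] yaw 96.29 tilt [-0.001 -0.    -1.   ] w 0.04389687132791035 gf 51.76432901993394 F [-0.2 -0.  -2.2] q [ -9.8  19.2  -2.2  68.4   0.  -16.1]
rotz 0.0016 then shift [ 0.0012 -0.0004  0.0534]
```

View pics/c5.png

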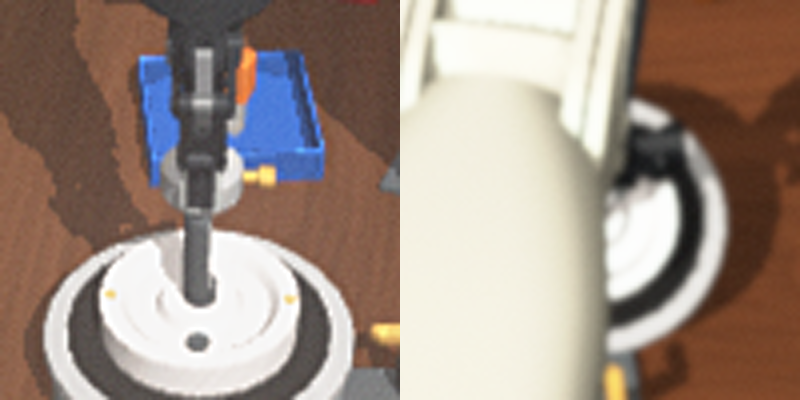

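The collar at (200,180) is centred above the spindle, and its screw points the same way as the pointer. Now the descent.

Request:
send_rows(linear=[[0.0012,-0.0004,0.01],[0,0,0.01],[0,0,0.01],[0,0,0.004],[0,0,0]], rot=[[0,0,0],[0,0,0],[0,0,0],[0,0,0],[0,0,0]], jaw=[0.035,0.035,0.035,0.035,0.035])

```text
clock: 16.45
position: [0.5786, -0.016, 0.1283]
tcp_rot: [[-0.994, -0.109, -0.002], [-0.109, 0.994, 0.0], [0.002, 0.0, -1.0]]
wrist_force: [0.6, -0.0, -2.2]
width: 0.044
gripper_force: 51.8
```

```bash
python3 plan.py .5794,-.0159,.111,96.2
```

```text
t 16.45 pos [ 0.5786 -0.016   0.1283] yaw 96.27 tilt [ 0.002  0.    -1.   ] w 0.04396068401280677 gf 51.75231576897204 F [ 0.6 -0.  -2.2] q [ -9.9  20.4  -6.   63.7  -0.  -16.2]
rotz 0.0013 then shift [-0.0008  0.0001  0.0173]
```

Underside about 18 mm below the spindle top with no contact force; continue to mid-flat.

Request:
send_rows(linear=[[0,0,0.006],[0,0,0.006],[0,0,0.005],[0,0,0],[0,0,0],[0,0,0],[0,0,0],[0,0,0]], rot=[[0,0,0],[0,0,0],[0,0,0],[0,0,0],[0,0,0],[0,0,0],[0,0,0],[0,0,0]], jaw=[0.035,0.035,0.035,0.035,0.035,0.035,0.035,0.035])

```text
clock: 17.25
position: [0.5791, -0.0161, 0.1125]
tcp_rot: [[-0.994, -0.109, 0.0], [-0.109, 0.994, -0.0], [-0.0, -0.0, -1.0]]
wrist_force: [0.1, -0.6, -2.1]
width: 0.0435
gripper_force: 51.8
```

```bash
python3 - <<'E'
from h import *
im,d=grab('side','side5')
cv2.imwrite('pics/c6.png',cv2.resize(im[140:260,270:410,::-1],(700,600),interpolation=cv2.INTER_CUBIC))
s=manip.state();X=np.array(s['position']);p=cloud('side',d);H=cv2.cvtColor(im,cv2.COLOR_RGB2HSV).astype(int)
q=p[(np.linalg.norm(p-X,axis=-1)<.06)&(p[...,2]>.09)&(H[...,0]>12)&(H[...,0]<32)&(H[...,1]>110)&(H[...,2]>110)]
print(len(q),q.mean(0),q.min(0),q.max(0))
E
python3 plan.py
```

```text
20 [ 0.54591413 -0.01757002  0.11799777] [ 0.54042562 -0.020539    0.11168445] [ 0.55439794 -0.01408726  0.12245237]
t 17.3 pos [ 0.5791 -0.0161  0.1125] yaw 96.27 tilt [-0. -0. -1.] w 0.0435279902570445 gf 51.7589327506721 F [-0.7  0.8 -1.6] q [ -9.9  21.   -7.6  61.4  -0.  -16.2]
```

View pics/c6.png

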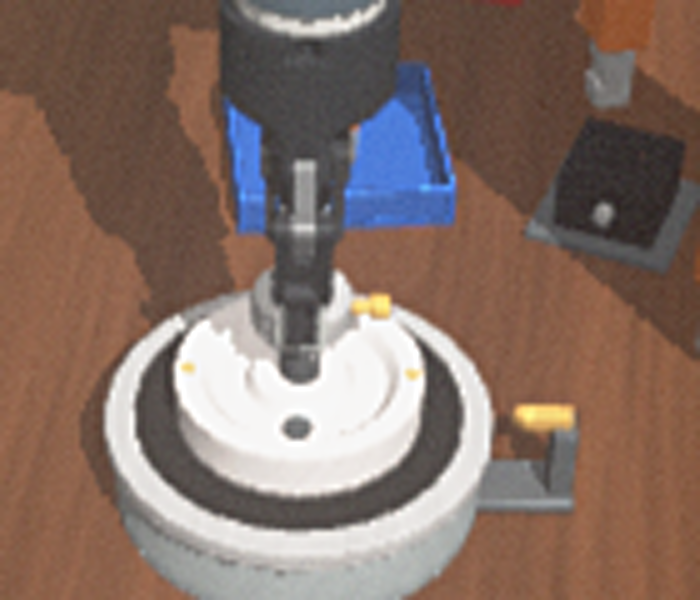

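The collar at (300,310) is on the spindle, clear of the insert. Its screw at (372,305) lines up with the pointer at (545,417), and the wrist force is small.

```bash
python3 -c "
from cell import manip
print(manip.hand_in())"
```

```text
the job is handed in; nothing more can be done
None
```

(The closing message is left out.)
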